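# Turn the leaf of the O-ring sample binder

## Task

A roll of tape has been left on the empty left-hand page of the sample binder, and the binder's grey leaf stands ajar over the right-hand page. With the fingertips only, picking up and pinching nothing, first push the roll sideways off the binder so that it lies flat on the counter, then turn the leaf gently over the spine and press it down flat on the left-hand side. Leave the ferrule, the coupling and the nut near the binder where they stand.

Things in the scene. Friction and masses are not known exactly. Their poses are not given: they have to be found in the camera images.
- binder: Open sample binder fixed to the counter. Origin: on the counter, under the middle of its 138 mm spine; x along the spine (away from the robot), y towards the left-hand page, z up. Black covers 5 mm thick reach 132 mm left and right of the spine; a white sheet on each, to 123 mm, brings the page to 7 mm height. Left page bare, right one with O-rings. Spine barrel 9 mm thick, its top 14.5 mm high.
- spine_mid (a point): Middle of the spine, on the hinge axis of the leaf, 10 mm above the counter; axes as the binder's.
- leaf (a joint): Rigid grey leaf, rad: 0 flat on the right page, 1.57 upright, 3.14 flat on the left side (its stop); starts ajar at 0.35 to 0.75, with room under its free edge. 130 mm along the spine, reaches 130 mm from the hinge axis (which lies in its middle plane), 4 mm thick, 0.11 kg. Its hinge has friction: it stays where it is left and takes 1 to 2 N at the free edge to move.
- leaf_edge (a point): Middle of the free edge of the leaf, 130 mm from the hinge axis, half-way through its thickness; moves with the leaf.
- tape_roll: Black roll of tape lying flat on the left-hand page, 62 mm in diameter, 18 mm high, loose, about 50 g. Origin: centre of its underside.
- ferrule: Brass-coloured ferrule standing on the counter in front of the binder, on the robot's side, 38 mm in diameter, 52 mm high, loose. Origin: centre of its underside.
- coupler: Brass-coloured quick coupling standing on the counter behind the right-hand page, away from the robot, 34 mm in diameter, 52 mm high, loose. Origin: centre of its underside.
- nut: Brass-coloured hexagon nut lying on the counter to the right of the binder, 24 x 28 mm, 14 mm high, loose. Origin: centre of its underside.
Mind the look-alikes: they are no part of the job. Of the things shaped like the tape_roll, the black one is meant.

How it is judged:
By the outcome, as a careful person would: the job done as asked, in the order asked, and still so for the second after the job is handed in, with the robot touching nothing.
It also fails if it takes over 51 s, if anything falls off the work surface, if the arm or the gripper's body presses on something with over 40 N, if the wrist force passes 120 N, or if a joint passes its speed limit or range.

## Robot

A 6-joint arm with a two-finger parallel gripper is mounted at the origin on a cart in front of the work surface, level with it; the furniture and walls round the work are solid. World frame = base frame: x ahead of the robot, y to its left, z up, the work surface at z = 0. Lengths are in m, angles in rad, forces in N, time in s.
With the tool pointing down it reaches from about 0.3 to 0.875 m from the base axis. Payload 6.4 kg.
Tool frame: the origin (TCP) lies at the very end of the fingers, on their centre line; the grasp point (between the pads) lies 19 mm behind it; z points along the fingers, y is the line along which they close (so a half turn about z gives the same grasp; the last joint's range is limited). The gripper opens to 85 mm and grips with 20 to 120 N. Pads are 22 mm wide; open, the fingers measure 114 mm over their backs; the gripper's body (76 mm by 85 mm) begins 54 mm behind the grasp point. The pads swing forward as they close: fully open they stand 13 mm farther back than shut.
Start: joints at [1.01, 0.181, 1.607, -0, 1.354, -0.206], TCP at [0.2, 0.539, 0.231] pointing down, gripper open.
Joint ranges: [-2.99, 2.99], [-0.89, 2.07], [0.3, 2.58], [-1.14, 4.28], [0, 2.63], [-3.12, 3.12]. Speed limits (rad/s): [2.57, 2.57, 3.01, 3.14, 3.14, 3.14].

## Interface

Orientations are given as a unit quaternion [w, x, y, z].
In Python, from bench import telemetry, camera, ctrl, spotter gives the robot as it stands.
- The arm moves only by the tool send_rows, never from a script. Its argument "series" is a list of rows, each a list of 3 entries, a list of its own where there are three numbers: the turn, a rotation vector about the world's x, y, z in degrees, then the shift along the world's x, y, z in mm, then the closure, from -1 (fully open) to 1 (shut), so that 0 is half open. In form: [[[rx, ry, rz], [dx, dy, dz], gripper], ...]. A call has 1 to 10 rows; each row is the pose to reach, as a shift and turn from the pose commanded when the call began; what a row does not reach only later rows make up. A row lasts 1/8 s, in which the tool goes at most 62.5 mm and 10.7 degrees, less where a joint would pass 70% of its speed; a pose out of reach is approached as far as the arm can. A call with a gripper value outside its range is refused whole. The fingers move at their own pace and stop on an object; the grip force is fixed at half the most. Time passes only in rows, so rows that repeat a pose let the fingers close. It gives the time, the measured TCP pose, the force, the opening and the grip force at its end, in the units of the state.
- telemetry.get_obs(): the state, without advancing time (a new reading comes with each control period).
- camera(name): name is "scene" or "top"; returns a dict with "pixels" (384x512x3 uint8, red, green, blue), "camera_matrix" (3x3 intrinsics, pixels), "dist_coeffs" ([k1, k2, p1, p2, k3] as OpenCV has them; the pictures are not rectified), "xyz" and "orientation" of the camera in the world. Camera axes: x right, y up, looking along -z (the intrinsics and any distortion apply to the point x, -y, -z); pixel columns grow to the right and rows downward; lengths in m; the calibration is good to about 2 mm. A picture is of the moment at which its call begins. There is no depth.
- ctrl.hand_in(): hands the job in; it is judged then, once.
Trained networks look in the newest picture that a camera, given by its name, has taken for a name from the list of things; names that differ only in an ending like _2 or _b are one class to them, and where a whole thing is asked for, a point or a joint stands for the part that bears it (a point fixed in the world has none). Each returns a list of dicts, best first, with "conf" (0 to 1); they miss things now and then, are a little off and sometimes report something else, mostly with a low value. They report only what shows in the picture. A call takes as long as a camera call. They do not tell look-alikes from the thing itself.
- spotter.boxes_of(thing, camera): "xyz" ([x, y, z] in m, in world coordinates, good to about 4 mm: the middle of the surface that is visible of it).
- spotter.landmark_of(thing, camera): "xyz" ([x, y, z] in m, in world coordinates, good to about 4 mm: a listed point, or the origin of a listed thing).
The state is a dict: "time_s": time; "q": joint angles; "dq": joint speeds; "joint_efforts": joint torques, N m; "eef_pos": TCP position; "eef_rot": TCP orientation; "wrist_force": force on the tool from outside, world axes, zero at the start; "torque": the same for the moment, N m; "opening": opening from 0.0 (shut) to 1.0 (fully open); "grasp_force": force on a finger pad.
Only numpy, scipy, OpenCV 4.12 (cv2) and the standard library are available. Lean on these libraries where they do the work, as an engineer would, in place of code of your own. Each camera call takes 0.05 s, during which the arm holds its last target. There are 200 camera calls.

## Working session

There is one attempt and no reset: what is moved stays moved. The work goes in short steps, Python scripts to look and compute and a tool call to move; the robot and the scene stay as the last step left them, time stands still between calls to the robot, and variables do not carry over. Pictures are saved under pics/ and viewed, at most 10 in all, crops included, and the job is handed in when it is done.

Besides the shell and the picture viewer there is one more tool, called after "Request:" as name(argument=value, ...) on one line, values as JSON. send_rows: Moves the arm, as the interface text tells. Its arguments: {"type":"object","properties":{"series":{"type":"array","items":{"type":"array"}}},"required":["series"]}

```bash
mkdir -p pics; python3 - <<'E'
from bench import telemetry, camera, ctrl, spotter
import cv2, numpy as np
ims=[]
for c in("scene","top"):
    d=camera(c); cv2.imwrite(f"pics/{c}0.png",d["pixels"][:,:,::-1]); print(c,np.round(d["xyz"],3),np.round(d["orientation"],3))
    for t in("binder","spine_mid","leaf_edge","tape_roll","ferrule","coupler","nut"):
        for r in spotter.landmark_of(t,c)[:3]: print(t,np.round(r["xyz"],3),round(r["conf"],2))
o=telemetry.get_obs(); print(o["time_s"],o["eef_pos"],o["eef_rot"],o["opening"])
E
```

```text
scene [-0.137 -0.745  0.829] [ 0.818  0.342 -0.188 -0.422]
binder [ 0.492 -0.311 -0.003] 0.73
spine_mid [ 0.497 -0.307  0.012] 0.96
leaf_edge [ 0.535 -0.422  0.07 ] 0.94
tape_roll [ 0.451 -0.238  0.013] 0.97
tape_roll [0.398 0.007 0.001] 0.94
tape_roll [ 0.489 -0.06   0.001] 0.73
ferrule [ 0.399 -0.346  0.   ] 0.67
coupler [ 0.602 -0.338 -0.003] 0.55
nut [ 0.494 -0.523 -0.002] 0.5
top [ 0.348 -0.261  0.856] [ 0.713  0.072 -0.069 -0.694]
binder [ 0.494 -0.312 -0.001] 0.63
spine_mid [ 0.494 -0.311  0.013] 0.55
leaf_edge [ 0.535 -0.418  0.067] 0.87
tape_roll [ 0.396  0.01  -0.   ] 0.91
tape_roll [ 0.653 -0.545  0.005] 0.75
tape_roll [ 0.488 -0.056  0.004] 0.72
ferrule [ 0.4   -0.342  0.   ] 0.59
nut [ 0.606 -0.341 -0.005] 0.67
nut [ 0.493 -0.526  0.002] 0.53
0.8 [0.19973089 0.53921864 0.23131046] [-6.52386967e-06  1.76445443e-01  9.84310421e-01  1.52884752e-05] 0.9968949329278007
```

```bash
sleep 3; ls pics
```

```text
scene0.png
top0.png
```

View pics/scene0.png

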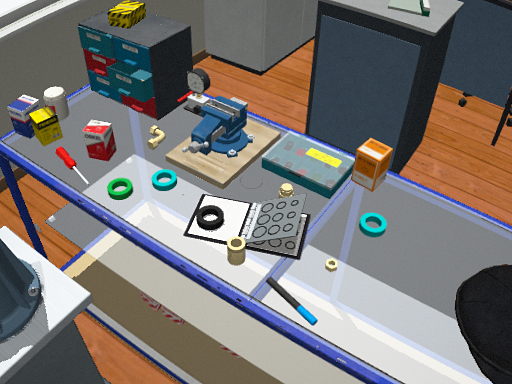

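View pics/top0.png

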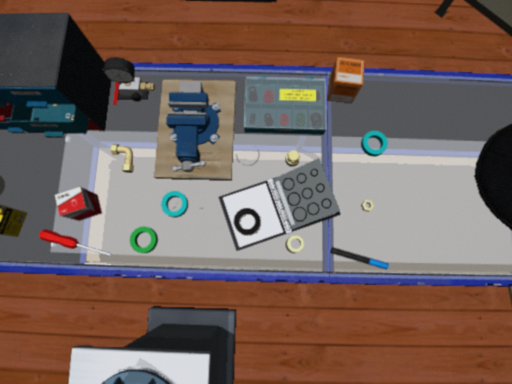

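The pictures show the binder yawed by about 20° (top view, around 278,205). The black roll is at (247,221), with the leaf ajar on the right. The ferrule is at (295,243), the coupling at (292,157) and the nut at (367,205). I'll check the pose with an overlay.

```bash
cat > h.py <<'E'
from bench import telemetry, camera, ctrl, spotter
import cv2, numpy as np
from scipy.spatial.transform import Rotation as R
O=np.array([.495,-.310,0]); YAW=19.6
def B2W(p,O=O,yaw=YAW): return R.from_euler('z',yaw,degrees=True).apply(np.atleast_2d(p))+O
def W2B(p,O=O,yaw=YAW): return R.from_euler('z',-yaw,degrees=True).apply(np.atleast_2d(p)-O)
def rot(d): w,x,y,z=d["orientation"]; return R.from_quat([x,y,z,w])
def proj(d,P):
    c=rot(d).inv().apply(np.atleast_2d(P)-d["xyz"])*[1,-1,-1]
    return cv2.projectPoints(c,np.zeros(3),np.zeros(3),np.array(d["camera_matrix"],float),np.array(d["dist_coeffs"],float))[0][:,0]
def overlay(name,fn,lines,win,s=4):
    d=camera(name); x0,y0,x1,y1=win
    im=cv2.resize(d["pixels"][y0:y1,x0:x1,::-1].copy(),None,fx=s,fy=s,interpolation=cv2.INTER_CUBIC)
    for L,c in lines:
        q=((proj(d,L)-[x0,y0]+.5)*s).astype(np.int32); cv2.polylines(im,[q.reshape(-1,1,2)],True,c,1)
    cv2.imwrite(fn,im)
E
python3 - <<'E'
from h import *
t=np.linspace(0,6.28,40)
def lines(th,tape):
    L=[(B2W([[x,y,.005] for x,y in((-.069,.132),(.069,.132),(.069,-.132),(-.069,-.132))]),(0,0,255)),
     (B2W([[x,r*-np.cos(th),.010+r*np.sin(th)] for x,r in((-.065,.0),(.065,.0),(.065,.13),(-.065,.13))]),(0,200,0)),
     (np.c_[tape[0]+.031*np.cos(t),tape[1]+.031*np.sin(t),0*t+.025],(255,0,255))]
    return L
L=lines(.46,(.451,-.238))
overlay("top","pics/t1.png",L,(205,145,355,260)); overlay("scene","pics/s1.png",L,(175,175,325,265))
E
python3 -c "
import cv2,numpy as np
a=cv2.imread('pics/t1.png');b=cv2.imread('pics/s1.png');
cv2.imwrite('pics/c1.png',cv2.resize(np.vstack([a,b]),None,fx=.73,fy=.73,interpolation=cv2.INTER_AREA))"
```

```text
(no output)
```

View pics/c1.png

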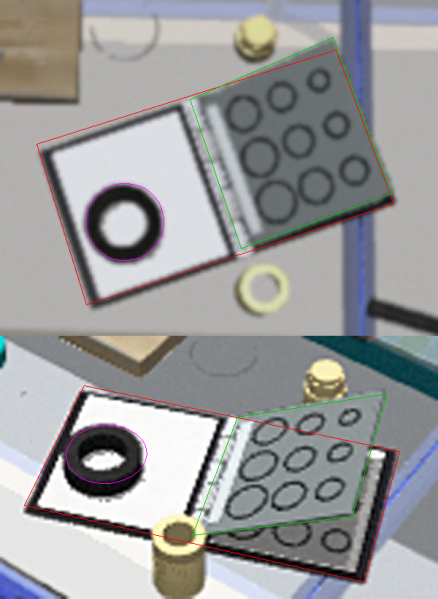

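The overlay fits within 1–2 mm: spine origin (0.495, -0.310), yaw 19.6°, leaf at about 0.46 rad, roll at (0.451, -0.238). First I'll move above the page beside the spine.

Request:
send_rows(series=[[[0,0,-6],[30,-92,-5],0.3],[[0,0,-12],[60,-184,-10],0.3],[[0,0,-18],[90,-276,-15],0.3],[[0,0,-25],[120,-368,-20],0.3],[[0,0,-31],[150,-460,-25],0.3],[[0,0,-37],[180,-552,-30],0.3],[[0,0,-44],[210,-644,-35],0.3],[[0,0,-50],[240,-736,-40],0.3],[[0,0,-50],[269,-826,-40],0.3],[[0,0,-50],[269,-826,-40],0.3]])

```text
time_s: 2.15
eef_pos: [0.3937, -0.0566, 0.2011]
eef_rot: [0.001, 0.576, 0.817, 0.0]
wrist_force: [0.5, 0.5, 0.3]
opening: 0.349
grasp_force: 0.0
```

Request:
send_rows(series=[[[0,0,0],[20,-60,0],0.3],[[0,0,0],[40,-120,0],0.3],[[0,0,0],[55,-170,0],0.3],[[0,0,0],[68,-208,0],0.3],[[0,0,0],[68,-208,0],0.3],[[0,0,0],[68,-208,0],0.3]])

```text
time_s: 2.9
eef_pos: [0.4608, -0.2617, 0.2003]
eef_rot: [-0.001, 0.576, 0.817, 0.0]
wrist_force: [0.6, 0.8, -0.0]
opening: 0.348
grasp_force: 0.0
```

```bash
cat > st.py <<'E'
from h import *
o=telemetry.get_obs(); w,x,y,z=o["eef_rot"]; r=R.from_quat([x,y,z,w]).as_matrix()
print(o["time_s"],"w",np.round(o["eef_pos"],4),"b",np.round(W2B(o["eef_pos"]),4),"F",np.round(o["wrist_force"],1),"tooly_b",np.round(R.from_euler('z',-YAW,degrees=True).apply(r[:,1]),3),"toolz_b",np.round(R.from_euler('z',-YAW,degrees=True).apply(r[:,2]),3),np.round(o["q"],2))
E
python3 st.py
```

```text
2.9 w [ 0.4608 -0.2617  0.2003] b [[-0.016   0.057   0.2003]] F [ 0.6  0.8 -0. ] tooly_b [ 1.     0.001 -0.   ] toolz_b [-0.     0.001 -1.   ] [-0.74  0.11  1.75  0.    1.28 -1.08]
```

Request:
send_rows(series=[[[0,0,0],[8,-27,0],0.3],[[0,0,0],[8,-27,-50],0.3],[[0,0,0],[8,-27,-100],0.3],[[0,0,0],[8,-27,-140],0.3],[[0,0,0],[8,-27,-160],0.3],[[0,0,0],[8,-27,-175],0.3],[[0,0,0],[8,-27,-183],0.3],[[0,0,0],[8,-27,-188],0.3],[[0,0,0],[8,-27,-188],0.3]])

```text
time_s: 4.03
eef_pos: [0.4694, -0.2895, 0.013]
eef_rot: [0.0, 0.576, 0.818, -0.0]
wrist_force: [-0.2, -0.6, 0.7]
opening: 0.351
grasp_force: 0.0
```

```bash
python3 st.py; python3 - <<'E'
from h import *
d=camera("scene"); cv2.imwrite("pics/s2.png",cv2.resize(d["pixels"][150:290,150:340,::-1],None,fx=4,fy=4,interpolation=cv2.INTER_CUBIC))
E
```

```text
4.025 w [ 0.4694 -0.2895  0.013 ] b [[-0.0172  0.0279  0.013 ]] F [-0.2 -0.6  0.7] tooly_b [1.    0.001 0.   ] toolz_b [ 0.    -0.001 -1.   ] [-0.77  0.43  1.8  -0.    0.92 -1.11]
```

View pics/s2.png

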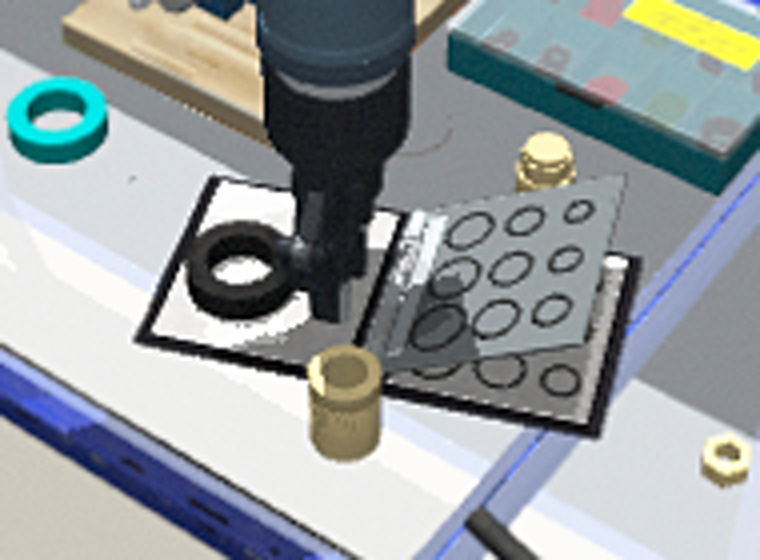

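The fingers are in the gap between the roll (crop 240,270) and the spine, and the leaf is untouched. Now I'll push the roll off to the left.

Request:
send_rows(series=[[[0,0,0],[0,0,-4],0.3],[[0,0,0],[-3,8,-4],0.3],[[0,0,0],[-5,15,-4],0.3],[[0,0,0],[-8,23,-4],0.3],[[0,0,0],[-11,32,-4],0.3],[[0,0,0],[-15,41,-4],0.3],[[0,0,0],[-18,50,-4],0.3],[[0,0,0],[-21,60,-4],0.3],[[0,0,0],[-25,70,-4],0.3],[[0,0,0],[-28,78,-4],0.3]])

```text
time_s: 5.32
eef_pos: [0.4408, -0.2105, 0.0086]
eef_rot: [-0.0, 0.576, 0.818, 0.0]
wrist_force: [0.6, -0.9, -0.2]
opening: 0.35
grasp_force: 0.1
```

Request:
send_rows(series=[[[0,0,0],[-3,8,0],0.3],[[0,0,0],[-6,16,0],0.3],[[0,0,0],[-8,23,0],0.3],[[0,0,0],[-11,30,0],0.3],[[0,0,0],[-11,30,0],0.3]])

```text
time_s: 5.95
eef_pos: [0.4299, -0.1807, 0.0086]
eef_rot: [-0.0, 0.576, 0.818, 0.0]
wrist_force: [1.0, 0.2, -0.4]
opening: 0.349
grasp_force: 0.0
```

```bash
python3 st.py; python3 - <<'E'
from h import *
d=camera("scene"); cv2.imwrite("pics/s3.png",cv2.resize(d["pixels"][150:290,150:340,::-1],None,fx=4,fy=4,interpolation=cv2.INTER_CUBIC))
for c in ("scene","top"):
    if c=="top": camera(c)
    for r in spotter.landmark_of("tape_roll",c): print(np.round(r["xyz"],3),W2B(r["xyz"]).round(3),round(r["conf"],2))
E
```

```text
5.95 w [ 0.4299 -0.1807  0.0086] b [[-0.018   0.1437  0.0086]] F [ 1.   0.2 -0.4] tooly_b [ 1.     0.002 -0.   ] toolz_b [-0.  0. -1.] [-0.65  0.29  2.01  0.    0.84 -1.  ]
[ 0.655 -0.547  0.   ] [[ 0.071 -0.277  0.   ]] 0.72
[ 0.487 -0.06  -0.002] [[ 0.076  0.238 -0.002]] 0.7
[ 0.398  0.008 -0.001] [[ 0.015  0.332 -0.001]] 0.61
[ 0.416 -0.144  0.002] [[-0.019  0.183  0.002]] 0.53
[ 0.652 -0.543 -0.   ] [[ 0.069 -0.272  0.   ]] 0.83
[0.397 0.012 0.   ] [[0.016 0.337 0.   ]] 0.5
```

View pics/s3.png

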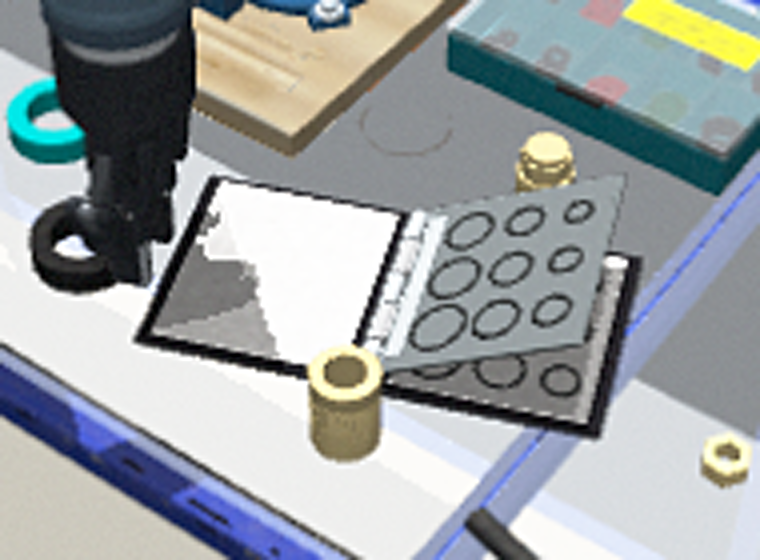

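The roll lies on the counter at binder y = 183 mm, clear of the cover, flat. The leaf, ferrule, coupling and nut have not moved. Next I'll raise, cross to the right-hand side and tilt by 45°.

Request:
send_rows(series=[[[0,0,0],[2,-4,10],0.3],[[0,0,0],[2,-4,60],0.3],[[0,0,0],[2,-4,120],0.3],[[0,0,0],[10,-30,170],1],[[0,0,0],[30,-80,192],1],[[0,0,0],[55,-135,192],1],[[0,0,0],[80,-190,192],1],[[0,0,0],[105,-245,192],1],[[0,0,0],[129,-309,192],1],[[0,0,0],[129,-309,192],1]])

```text
time_s: 7.4
eef_pos: [0.5586, -0.4942, 0.1986]
eef_rot: [-0.001, 0.577, 0.817, -0.0]
wrist_force: [-0.2, 0.2, 0.1]
opening: 0.002
grasp_force: 0.0
```

Request:
send_rows(series=[[[9.4,3.4,0],[0,0,0],1],[[18.8,6.7,0],[0,0,0],1],[[28.3,10.1,0],[0,0,0],1],[[37.7,13.4,0],[0,0,0],1],[[42.4,15.1,0],[0,0,0],1],[[42.4,15.1,0],[0,0,0],1],[[42.4,15.1,0],[0,0,0],1]])

```text
time_s: 8.28
eef_pos: [0.5529, -0.4827, 0.2021]
eef_rot: [-0.307, 0.533, 0.757, 0.22]
wrist_force: [-0.0, 0.4, 0.3]
opening: 0.0
grasp_force: 0.0
```

```bash
python3 st.py; python3 - <<'E'
from h import *
camera("top");camera("scene")
for c in("top","scene"):
  for t in("leaf_edge","spine_mid"): print(c,t,[(W2B(r["xyz"]).round(3),round(r["conf"],2)) for r in spotter.landmark_of(t,c)[:1]])
E
```

```text
8.275 w [ 0.5529 -0.4827  0.2021] b [[-0.0034 -0.1821  0.2021]] F [-0.   0.4  0.3] tooly_b [ 1.    -0.001  0.005] toolz_b [ 0.004  0.7   -0.714] [-0.96  1.19  0.3   0.28  2.39 -1.18]
top leaf_edge [(array([[ 0.005, -0.117,  0.068]]), 0.66)]
top spine_mid [(array([[-0.002, -0.002,  0.012]]), 0.69)]
scene leaf_edge [(array([[ 0.001, -0.116,  0.071]]), 0.66)]
scene spine_mid [(array([[ 0.001, -0.   ,  0.012]]), 0.6)]
```

Request:
send_rows(series=[[[-3.3,-1.2,0],[-3,10,-20],1],[[-6.6,-2.4,0],[-5,20,-60],1],[[-6.6,-2.4,0],[-7,28,-100],1],[[-6.6,-2.4,0],[-7,28,-117],1],[[-6.6,-2.4,0],[-7,28,-117],1],[[-6.6,-2.4,0],[-7,28,-117],1]])

```text
time_s: 9.32
eef_pos: [0.5457, -0.4557, 0.0841]
eef_rot: [-0.261, 0.546, 0.774, 0.188]
wrist_force: [-0.5, -0.0, 0.6]
opening: -0.005
grasp_force: 0.0
```

```bash
python3 st.py
```

```text
9.325 w [ 0.5457 -0.4557  0.0841] b [[-0.0011 -0.1543  0.0841]] F [-0.5 -0.   0.6] tooly_b [ 1.    -0.001  0.005] toolz_b [ 0.005  0.609 -0.793] [-0.94  1.08  0.68  0.2   2.   -1.26]
```

Within range now. I'll insert under the free edge along the tool axis.

Request:
send_rows(series=[[[0,0,0],[-4,12,-15],1],[[0,0,0],[-8,24,-30],1],[[0,0,0],[-12,35,-45],1],[[0,0,0],[-17,47,-60],1],[[0,0,0],[-17,47,-60],1]])

```text
time_s: 9.95
eef_pos: [0.5281, -0.4072, 0.0227]
eef_rot: [-0.263, 0.545, 0.773, 0.188]
wrist_force: [0.1, -0.3, -0.8]
opening: -0.006
grasp_force: 0.0
```

```bash
python3 st.py; python3 - <<'E'
from h import *
d=camera("scene"); cv2.imwrite("pics/s4.png",cv2.resize(d["pixels"][150:290,190:380,::-1],None,fx=4,fy=4,interpolation=cv2.INTER_CUBIC))
E
```

```text
9.95 w [ 0.5281 -0.4072  0.0227] b [[-0.0014 -0.1027  0.0227]] F [ 0.1 -0.3 -0.8] tooly_b [ 1.    -0.001  0.004] toolz_b [ 0.004  0.612 -0.791] [-0.93  1.04  0.89  0.19  1.84 -1.28]
```

View pics/s4.png

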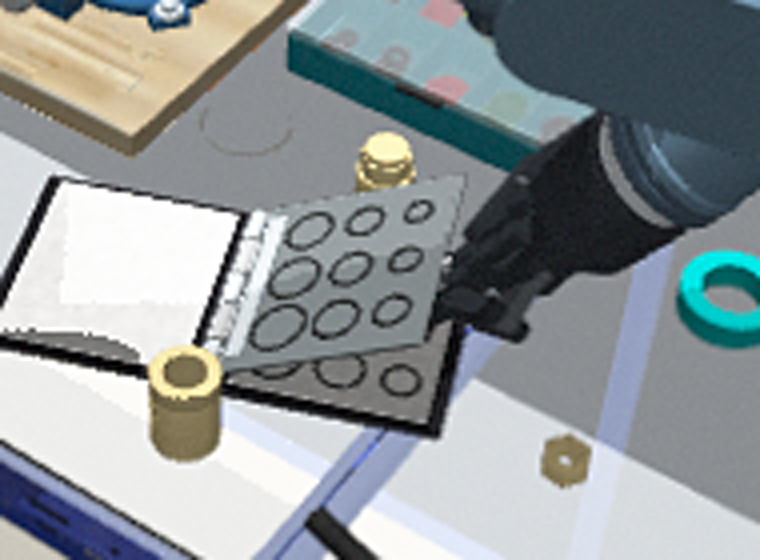

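Fingertips are under the free edge (crop 440,310) and nothing has been touched. Next I'll compute arc waypoints.

```bash
cat > arc.py <<'E'
from h import *
import sys
def P(phi,r): a=np.radians(phi); return np.array([-.001,-r*np.cos(a),.010+r*np.sin(a)])
def table(phis,ts,r,start=None):
    s=B2W(P(phis[0],r[0]))[0] if start is None else np.array(start)
    for i in range(1,len(phis)):
        d=(B2W(P(phis[i],r[i]))[0]-s)*1000; dt=ts[i]-ts[0]
        print(f"[[{dt*.942:.1f},{dt*.3355:.1f},0],[{d[0]:.0f},{d[1]:.0f},{d[2]:.0f}],1]",end=", ")
    print()
E
python3 - <<'E'
from arc import *
ph=np.linspace(7,52,10); table(ph,[38]*10,[.1035]+[.1]*9)
ph=np.linspace(52,97,10); table(ph,np.linspace(38,33,10),[.1]*10)
ph=np.linspace(97,142,10); table(ph,np.linspace(33,18,10),[.1]*10)
E
```

```text
[[0.0,0.0,0],[-2,5,8],1], [[0.0,0.0,0],[-2,7,17],1], [[0.0,0.0,0],[-3,9,25],1], [[0.0,0.0,0],[-5,13,33],1], [[0.0,0.0,0],[-6,17,40],1], [[0.0,0.0,0],[-8,22,48],1], [[0.0,0.0,0],[-10,27,54],1], [[0.0,0.0,0],[-12,33,61],1], [[0.0,0.0,0],[-14,39,66],1], 
[[-0.5,-0.2,0],[-2,7,5],1], [[-1.0,-0.4,0],[-5,14,9],1], [[-1.6,-0.6,0],[-8,21,13],1], [[-2.1,-0.7,0],[-10,29,16],1], [[-2.6,-0.9,0],[-13,37,19],1], [[-3.1,-1.1,0],[-16,45,20],1], [[-3.7,-1.3,0],[-19,53,21],1], [[-4.2,-1.5,0],[-22,61,21],1], [[-4.7,-1.7,0],[-25,69,20],1], 
[[-1.6,-0.6,0],[-3,8,-1],1], [[-3.1,-1.1,0],[-6,16,-4],1], [[-4.7,-1.7,0],[-8,24,-7],1], [[-6.3,-2.2,0],[-11,31,-10],1], [[-7.9,-2.8,0],[-14,38,-14],1], [[-9.4,-3.4,0],[-16,45,-19],1], [[-11.0,-3.9,0],[-18,52,-25],1], [[-12.6,-4.5,0],[-20,57,-31],1], [[-14.1,-5.0,0],[-22,63,-38],1],
```

Request:
send_rows(series=[[[0,0,0],[-2,5,8],1],[[0,0,0],[-2,7,17],1],[[0,0,0],[-3,9,25],1],[[0,0,0],[-5,13,33],1],[[0,0,0],[-6,17,40],1],[[0,0,0],[-8,22,48],1],[[0,0,0],[-10,27,54],1],[[0,0,0],[-12,33,61],1],[[0,0,0],[-14,39,66],1]])

```text
time_s: 11.12
eef_pos: [0.514, -0.3681, 0.0888]
eef_rot: [-0.263, 0.545, 0.773, 0.188]
wrist_force: [-0.3, -0.9, -2.0]
opening: -0.004
grasp_force: 0.8
```

```bash
python3 st.py; python3 - <<'E'
from h import *
camera("top")
d=camera("scene"); cv2.imwrite("pics/s5.png",cv2.resize(d["pixels"][130:290,190:380,::-1],None,fx=3,fy=3,interpolation=cv2.INTER_CUBIC))
for c in("top","scene"): print([(W2B(r["xyz"]).round(3),round(r["conf"],2)) for r in spotter.landmark_of("leaf_edge",c)[:1]])
E
```

```text
11.125 w [ 0.514  -0.3681  0.0888] b [[-0.0016 -0.0611  0.0888]] F [-0.3 -0.9 -2. ] tooly_b [ 1.    -0.001  0.004] toolz_b [ 0.004  0.611 -0.792] [-0.91  0.87  1.04  0.2   1.85 -1.26]
[]
[(array([[-0.001, -0.068,  0.123]]), 0.79)]
```

View pics/s5.png

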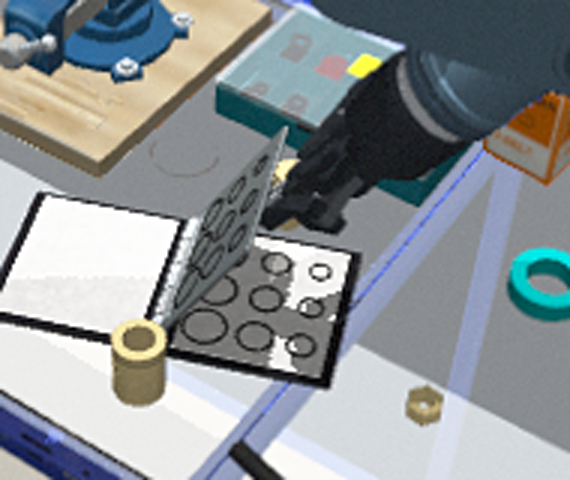

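The leaf is at about 59° and follows with 2 N (free edge at crop 285,130). Continuing over the spine.

Request:
send_rows(series=[[[-0.5,-0.2,0],[-2,7,5],1],[[-1,-0.4,0],[-5,14,9],1],[[-1.6,-0.6,0],[-8,21,13],1],[[-2.1,-0.7,0],[-10,29,16],1],[[-2.6,-0.9,0],[-13,37,19],1],[[-3.1,-1.1,0],[-16,45,20],1],[[-3.7,-1.3,0],[-19,53,21],1],[[-4.2,-1.5,0],[-22,61,21],1],[[-4.7,-1.7,0],[-25,69,20],1]])

```text
time_s: 12.45
eef_pos: [0.4889, -0.2989, 0.1083]
eef_rot: [-0.228, 0.553, 0.784, 0.164]
wrist_force: [1.6, -1.1, -0.6]
opening: -0.0
grasp_force: 0.6
```

Request:
send_rows(series=[[[-1.6,-0.6,0],[-3,8,-1],1],[[-3.1,-1.1,0],[-6,16,-4],1],[[-4.7,-1.7,0],[-8,24,-7],1],[[-6.3,-2.2,0],[-11,31,-10],1],[[-7.9,-2.8,0],[-14,38,-14],1],[[-9.4,-3.4,0],[-16,45,-19],1],[[-11,-3.9,0],[-18,52,-25],1],[[-12.6,-4.5,0],[-20,57,-31],1],[[-14.1,-5,0],[-22,63,-38],1]])

```text
time_s: 13.58
eef_pos: [0.4668, -0.2359, 0.0703]
eef_rot: [-0.124, 0.569, 0.808, 0.09]
wrist_force: [-0.3, -0.5, 0.6]
opening: 0.004
grasp_force: 0.3
```

```bash
python3 st.py; python3 - <<'E'
from arc import *
camera("top");camera("scene")
for c in("top","scene"): print([(W2B(r["xyz"]).round(3),round(r["conf"],2)) for r in spotter.landmark_of("leaf_edge",c)[:1]])
ph=np.linspace(142,177,8); table(ph,np.linspace(18,8,8),[.1]*8,telemetry.get_obs()["eef_pos"])
E
```

```text
13.575 w [ 0.4668 -0.2359  0.0703] b [[-0.0017  0.0793  0.0703]] F [-0.3 -0.5  0.6] tooly_b [1.    0.001 0.004] toolz_b [ 0.004  0.304 -0.953] [-0.78  0.44  1.67  0.14  1.32 -1.18]
[]
[(array([[-0.004,  0.106,  0.084]]), 0.62)]
[[-1.3,-0.5,0],[-1,5,-6],1], [[-2.7,-1.0,0],[-3,9,-14],1], [[-4.0,-1.4,0],[-4,12,-21],1], [[-5.4,-1.9,0],[-5,15,-30],1], [[-6.7,-2.4,0],[-6,17,-38],1], [[-8.1,-2.9,0],[-6,19,-47],1], [[-9.4,-3.4,0],[-6,20,-55],1],
```

Request:
send_rows(series=[[[-1.3,-0.5,0],[-1,5,-6],1],[[-2.7,-1,0],[-3,9,-14],1],[[-4,-1.4,0],[-4,12,-21],1],[[-5.4,-1.9,0],[-5,15,-30],1],[[-6.7,-2.4,0],[-6,17,-38],1],[[-8.1,-2.9,0],[-6,19,-47],1],[[-9.4,-3.4,0],[-6,20,-54],1],[[-9.4,-3.4,0],[-6,20,-56],1],[[-9.4,-3.4,0],[-6,20,-58],1]])

```text
time_s: 14.9
eef_pos: [0.4613, -0.2167, 0.0127]
eef_rot: [-0.054, 0.575, 0.816, 0.041]
wrist_force: [-1.9, 3.0, 11.0]
opening: -0.002
grasp_force: 5.6
```

```bash
python3 st.py
```

```text
14.9 w [ 0.4613 -0.2167  0.0127] b [[-0.0004  0.0992  0.0127]] F [-1.9  3.  11. ] tooly_b [1.    0.001 0.005] toolz_b [ 0.005  0.135 -0.991] [-0.72  0.41  1.83  0.08  1.02 -1.11]
```

The leaf is on its stop with 11 N of pressing force. I'll retract straight up and check.

Request:
send_rows(series=[[[0,0,0],[0,0,-1],1],[[0,0,0],[0,0,-1],1],[[0,0,0],[0,0,5],1],[[0,0,0],[0,0,40],1],[[0,0,0],[0,0,100],1],[[0,0,0],[0,0,160],1],[[0,0,0],[-40,30,200],1],[[0,0,0],[-80,80,220],1],[[0,0,0],[-100,140,220],1],[[0,0,0],[-100,190,220],1]])

```text
time_s: 16.15
eef_pos: [0.3603, -0.0254, 0.2331]
eef_rot: [-0.053, 0.575, 0.815, 0.041]
wrist_force: [1.3, 0.6, -0.2]
opening: -0.001
grasp_force: 0.0
```

```bash
python3 st.py; python3 - <<'E'
from h import *
d=camera("top");s=camera("scene")
f=lambda d,a,b,c,e,k:cv2.resize(d["pixels"][a:b,c:e,::-1],None,fx=k,fy=k,interpolation=cv2.INTER_CUBIC)
cv2.imwrite("pics/f.png",np.vstack([f(d,140,265,190,390,3),f(s,170,285,150,350,3)])[:600*2])
im=cv2.imread("pics/f.png"); cv2.imwrite("pics/f.png",cv2.resize(im,None,fx=.8,fy=.8))
for c in("top","scene"):
  for t in("leaf_edge","tape_roll","ferrule","coupler","nut"): print(c,t,[(r["xyz"].__class__ and np.round(r["xyz"],3),W2B(r["xyz"]).round(3)) for r in spotter.landmark_of(t,c)[:5]])
E
```

```text
16.15 w [ 0.3603 -0.0254  0.2331] b [[-0.0314  0.3133  0.2331]] F [ 1.3  0.6 -0.2] tooly_b [ 1.    -0.001  0.007] toolz_b [ 0.007  0.133 -0.991] [-0.49 -0.3   2.06  0.1   1.47 -0.85]
top leaf_edge []
top tape_roll [(array([ 0.652, -0.544,  0.003]), array([[ 0.069, -0.273,  0.003]])), (array([ 0.418, -0.145, -0.001]), array([[-0.018,  0.181, -0.001]])), (array([ 0.487, -0.058,  0.001]), array([[0.077, 0.24 , 0.001]])), (array([ 0.394,  0.012, -0.001]), array([[ 0.013,  0.337, -0.001]]))]
top ferrule [(array([ 0.399, -0.347, -0.002]), array([[-0.102, -0.003, -0.002]])), (array([ 0.493, -0.312,  0.01 ]), array([[-0.002, -0.001,  0.01 ]]))]
top coupler [(array([ 0.604, -0.341, -0.001]), array([[ 0.092, -0.065, -0.001]]))]
top nut [(array([ 0.496, -0.525, -0.   ]), array([[-0.071, -0.203, -0.   ]]))]
scene leaf_edge [(array([ 0.448, -0.193,  0.013]), array([[-0.005,  0.126,  0.013]])), (array([ 0.498, -0.309,  0.012]), array([[0.003, 0.   , 0.012]]))]
scene tape_roll [(array([ 0.416, -0.145,  0.002]), array([[-0.019,  0.182,  0.002]])), (array([0.396, 0.006, 0.001]), array([[0.012, 0.33 , 0.001]])), (array([ 0.654, -0.546,  0.   ]), array([[ 0.07 , -0.276,  0.   ]])), (array([ 0.488, -0.057, -0.002]), array([[ 0.078,  0.241, -0.002]])), (array([ 0.494, -0.311, -0.001]), array([[-0.002, -0.001, -0.001]]))]
scene ferrule [(array([ 0.4  , -0.346, -0.001]), array([[-0.101, -0.002, -0.001]]))]
scene coupler [(array([ 0.498, -0.308,  0.012]), array([[0.004, 0.001, 0.012]])), (array([ 0.602, -0.34 , -0.003]), array([[ 0.091, -0.064, -0.003]]))]
scene nut [(array([ 0.494, -0.519, -0.002]), array([[-0.071, -0.197, -0.002]]))]
```

View pics/f.png

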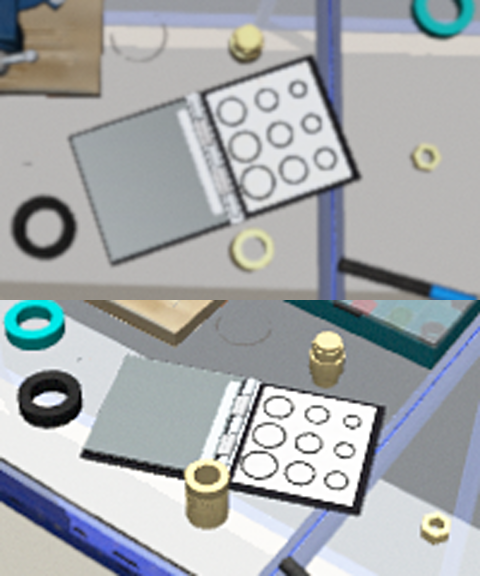

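The leaf lies flat on the left side (top crop 150,180). The roll is flat on the counter beside it (43,227), and the ferrule, coupling and nut stand where they were.

```bash
python3 -c "
from bench import ctrl; print(ctrl.hand_in())"
```

```text
the job is handed in; nothing more can be done
None
```

The roll is flat on the counter to the left of the binder, the leaf is pressed flat on the left-hand side, the ferrule, coupling and nut are where they stood, and the job was handed in at about 16 s.

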